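# Key the crank onto the bench press and close it

## Robot

A 6-joint arm with a two-finger parallel gripper is mounted at the origin on the work surface. World frame = base frame: x ahead of the robot, y to its left, z up, the work surface at z = 0. Lengths are in mm, angles in rad, forces in N, time in s.
With the tool pointing down it reaches from about 150 to 775 mm from the base axis. Payload 6.1 kg.
Tool frame: the origin (TCP) lies between the finger pads; the fingertips stand env.tip_reach ahead of it and the grasp point (between the pads) is the TCP (env.tip_reach is the distance from the TCP to the fingertips, in mm); z points along the fingers, y is the line along which they close (so a half turn about z gives the same grasp; the last joint's range is limited). The gripper opens to 85 mm and grips with 20 to 120 N. Pads are 22 mm wide; open, the fingers measure 114 mm over their backs; the gripper's body (76 mm by 85 mm) begins 54 mm behind the grasp point. The pads swing forward as they close: fully open they stand 13 mm farther back than shut.
Start: joints at [1.245, 0.126, -0.04, 1.405, 0, 1.571], TCP at [168.028, 497.368, 250.295] pointing down, gripper open.
Joint ranges: [-2.72, 2.72], [-0.95, 1.95], [-1.27, 1.35], [-1.78, 2.02], [-1.46, 1.47], [-3.14, 3.14]. Speed limits (rad/s): [2.39, 2.39, 3.01, 3.14, 3.14, 3.14].

## Interface

Orientations are given as a unit quaternion [w, x, y, z].
In Python, from rig import env gives the robot as it stands. Calls block until the motion is done:
- env.move_ptp(position, orientation): joint-space move of the TCP to a pose.
- env.move_l(position, v=150, rot=None): straight line of the TCP; rot=None keeps the orientation; v is the mean speed in mm/s.
- env.movej(angles): joint-space move.
- env.gripper_to(opening, effort=None): finger opening in mm; effort is the grip in N (None keeps the last); returns when the fingers have stopped.
- env.sleep(seconds).
- env.inverse_kinematics(position, orientation): joint angles nearest the present ones, or None.
- env.capture(name): name is "scene" or "top" or "wrist"; returns the picture (384x512x3 uint8, red, green, blue); there is no depth.
- env.calibration(name): a dict with "fx", "fy", "cx", "cy" (pixels), "position" and "rotation" of the camera in the world. Camera axes: x right, y down, z forward; pixel columns grow to the right and rows downward; lengths in mm; the calibration is good to about 2 mm. A picture is of the moment at which its call begins: read the wrist's pose just before it. calibration takes no time and is no camera call; for the wrist camera it gives the pose at the moment of the call.
A pose or a line that the arm cannot do raises env.Unreachable and nothing moves.
- env.close_job(): hands the job in; it is judged then, once.
Trained networks look in the newest picture that a camera, given by its name, has taken for a name from the list of things; names that differ only in an ending like _2 or _b are one class to them, and where a whole thing is asked for, a point or a joint stands for the part that bears it (a point fixed in the world has none). Each returns a list of dicts, best first, with "confidence" (0 to 1); they miss things now and then, are a little off and sometimes report something else, mostly with a low value. They report only what shows in the picture. A call takes as long as a camera call. They do not tell look-alikes from the thing itself.
- env.spot_in(camera, target): "box" ([left, top, width, height] in pixels, round what is visible of it).
- env.landmark_of(camera, target): "xy" ([column, row] in pixels: a listed point, or the origin of a listed thing).
Readings, each from a call of its own:
- env.current_t(): time.
- env.current_joints(): joint angles.
- env.current_dq(): joint speeds.
- env.current_joint_efforts(): joint torques, N m.
- env.current_position(): TCP position.
- env.current_ee_rot(): TCP orientation.
- env.current_force(): force on the tool from outside, world axes, zero at the start.
- env.current_torque(): the same for the moment, N m.
- env.current_opening(): finger opening in mm.
- env.current_gripper_force(): force on a finger pad.
Only numpy, scipy, OpenCV 4.12 (cv2) and the standard library are available. Lean on these libraries where they do the work, as an engineer would, in place of code of your own. Each camera call takes 0.05 s, during which the arm holds its last target. There are 200 camera calls.

## Task

Close the bench screw press on the laminated backrest: take the crank with the keyed bore, turn it so that its keyway matches the key on the spindle, slide it down the spindle fully home on the shoulder, then wind the crank clockwise until the press comes to its stop. Leave the crank sitting home on the spindle, and leave the other things on the bench where they are, upright as they stand.

Things in the scene. Friction and masses are not known exactly. Their poses are not given: they have to be found in the camera images.
- press: fixed dark steel bench screw press. Origin: centre of its base's underside; -x is its front. Base 180 (x) x 250 (y) x 20 mm; columns at y = +-100 mm; crosshead bar 64 x 250 mm, top at z = 162 mm, column nuts up to 174 mm. A platen with the upper mould half closes on a curved plywood backrest below. A vertical spindle ends upward in the middle (x = y = 0), above all the rest. Stands to the robot's left or right.
- spindle_end (a point): centre of the spindle's shoulder (top face of a 52 mm round collar), on the spindle axis, 186 mm above the bench; z up, x towards the key; turns with the spindle. Fully home, the crank's hub rests on this shoulder.
- spindle_tip (a point): top of the spindle, on its axis, 46 mm above the shoulder. The end is a round steel pin 26 mm in diameter, its last 5 mm tapered. One straight key, 10 mm wide, stands 7 mm proud of the pin on the x side only, from the shoulder to 33 mm above it, its top 4 mm chamfered; the pin's last 13 mm carry no key and guide the bore on.
- press_screw (a joint): angle of the spindle (rad), grows as it turns clockwise seen from above, which brings the platen down 8 mm a turn. 7.0 is the hard stop, press shut; 0 the open stop. Starts anywhere from 0 to 4.5. Friction about 0.25 N m; it stays where it is left.
- crank: the press's crank, loose, dark steel, flat on the bench, 0.5 to 0.75 kg, balance point 23 mm from the hub axis. Origin: centre of the hub's underside; z up, x along the arm to the handle. Hub: round, 56 mm in diameter, 46 mm high, clear to grip all round above the arm (15 to 46 mm). Arm: bar 24 mm wide, 2 to 14 mm above the underside, ending in a 32 mm boss 16 mm high, 105 mm from the hub axis.
- crank_keyway (a point): the foot of the crank's keyway, 18 mm from the bore axis on the arm's side (+x of the crank). The hub's through bore is 28.4 mm in diameter, the keyway 12.6 mm wide and 7.5 mm deep, full length. Fitted, the arm points the way the spindle's key points, with about 0.1 rad of play.
- crank_handle (a point): on the axis of the crank's handle, 105 mm from the hub axis, 55 mm above the underside. The handle is an upright black plastic grip, 26 mm in diameter, from 17 to 83 mm above the underside, free to spin on its pin.
- vice_crank: bystander: crank of another tool, with a plain square bore of 19 mm, a hub 40 mm in diameter and 34 mm high, and a longer arm (handle 140 mm from the hub axis, its top 77 mm above the bench). Origin: centre of the hub's underside, x along the arm. Lies beside the keyed crank; does not fit the press.
- glue_bottle: bystander: upright plastic glue bottle, 68 mm in diameter, 185 mm tall, close behind the crank's hub. Origin: centre of its foot.
- oil_tin: bystander: upright metal tin, 72 mm in diameter, 100 mm tall, close beside the crank. Origin: centre of its foot.
- sanding_block: bystander: cork and wood sanding block, 70 (x) x 130 (y) x 34 mm, on the bench beyond the press. Origin: centre of its underside.
Mind the look-alikes: they are no part of the job. What is shaped like the crank but red is not meant.

How it is judged (in metres and radians):
On the way, in this order (a step that is already met when the one before it is completed fails the run):
1. the keyed crank is fully home on the spindle (horizontal distance between crank and spindle_end below 0.004 m and z of crank in the frame of spindle_end below 0.003 m and angle between the x axis of crank and the x axis of spindle_end, either way round below 0.2 rad), for 0.2 s.
2. the press is wound down to its stop (value of joint press_screw above 6.88 rad), for 0.2 s.
At the end, for the whole second after the job is handed in: the press screw stands at its stop (within 0.12 rad), the keyed crank sits fully home on the spindle (underside within 3 mm of the shoulder, centred within 4 mm, keyed) and at rest; every bystander is upright and within 40 mm of where it was (all of step 1 and value of joint press_screw above 6.88 rad and linear speed of crank below 0.02 m/s); the robot touches nothing.
It fails at once if the glue bottle is tipped or pushed more than 40 mm (angle between glue_bottle's own z axis and vertical above 0.4 rad or distance of glue_bottle from where it was at the start of the episode above 0.04 m).
It fails at once if the oil tin is tipped or pushed more than 40 mm (angle between oil_tin's own z axis and vertical above 0.4 rad or distance of oil_tin from where it was at the start of the episode above 0.04 m).
It fails at once if the other crank is tipped or moved more than 40 mm (angle between vice_crank's own z axis and vertical above 0.4 rad or distance of vice_crank from where it was at the start of the episode above 0.04 m).
It fails at once if the sanding block is tipped or moved more than 40 mm (angle between sanding_block's own z axis and vertical above 0.4 rad or distance of sanding_block from where it was at the start of the episode above 0.04 m).
It also fails if it takes over 72 s, if anything falls off the work surface, if the arm or the gripper's body presses on something with over 40 N, if the wrist force passes 120 N, or if a joint passes its speed limit or range.

## Working session

There is one attempt and no reset: what is moved stays moved. The work goes in short steps, each a Python script; the robot and the scene stay as the last script left them, time stands still between calls to the robot, and variables do not carry over. Pictures are saved under pics/ and viewed, at most 10 in all, crops included, and the job is handed in when it is done.

```bash
ls; mkdir -p pics
cat > h.py <<'E'
import numpy as np, cv2
from scipy.spatial.transform import Rotation as R
from rig import env
def save(im,n): cv2.imwrite(f'pics/{n}.png',im[:,:,::-1])
def ray(c,px):
    k=env.calibration(c) if isinstance(c,str) else c
    d=np.array([(px[0]-k['cx'])/k['fx'],(px[1]-k['cy'])/k['fy'],1.]); Rm=np.array(k['rotation'])
    if Rm.shape!=(3,3): Rm=R.from_quat(np.roll(Rm.ravel(),-1)).as_matrix()
    return np.array(k['position']),Rm@d
def atz(c,px,z):
    p,d=ray(c,px); return p+d*(z-p[2])/d[2]
def tri(obs):
    A=np.zeros((3,3));b=np.zeros(3)
    for c,px in obs:
        p,d=ray(c,px); d=d/np.linalg.norm(d); M=np.eye(3)-np.outer(d,d); A+=M;b+=M@p
    return np.linalg.solve(A,b)
def down(yaw): # tool z down, tool y axis at angle yaw (world)
    y=np.array([np.cos(yaw),np.sin(yaw),0]); z=np.array([0,0,-1.]); x=np.cross(y,z)
    q=R.from_matrix(np.c_[x,y,z]).as_quat(); return [q[3],q[0],q[1],q[2]]
E
python3 - <<'E'
from h import *
np.set_printoptions(precision=1,suppress=True)
ims=[]
for c in ('scene','top'):
    im=env.capture(c); ims.append(im)
    k=env.calibration(c); print(c,k['fx'],k['position'],np.array(k['rotation']).round(2).tolist())
    for t in ('crank','crank_keyway','crank_handle','spindle_tip','spindle_end','press','vice_crank','glue_bottle','oil_tin','sanding_block'):
        for l in env.landmark_of(c,t)[:3]: print(c,t,np.round(l['xy'],1),round(l['confidence'],2), atz(c,l['xy'],{'crank_handle':55,'spindle_tip':232,'spindle_end':186}.get(t,0)))
save(ims[0],'scene');save(ims[1],'top')
print(env.tip_reach,env.current_ee_rot(),env.current_t())
E
```

```text
pics
scene 390.537600233839 [1371.   595.2  830.6] [-0.23, 0.4, 0.78, -0.42]
scene crank [202.6 179. ] 0.91 [ 373.8 -362.6    0. ]
scene crank [138.8 215.6] 0.71 [ 696.8 -372.3    0. ]
scene crank_keyway [138.4 217.6] 0.96 [ 705.4 -364.2    0. ]
scene crank_keyway [201.9 204.9] 0.72 [ 513.1 -240.4    0. ]
scene crank_keyway [208.3 182.5] 0.65 [ 380.1 -326.1    0. ]
scene crank_handle [230.6 165.7] 0.71 [ 293.3 -279.7   55. ]
scene crank_handle [221.4 187.7] 0.64 [ 443.9 -202.7   55. ]
scene spindle_tip [319.1 194. ] 0.6 [514.1 217.5 232. ]
scene spindle_end [319.8 206.8] 0.77 [507.2 221.9 186. ]
scene press [312.4 260.9] 0.97 [531.5 232.3   0. ]
scene vice_crank [206.7 217.7] 0.81 [ 561.5 -173.9    0. ]
scene vice_crank [316.8 207.7] 0.65 [269.8 108.    0. ]
scene glue_bottle [176.4 229.5] 0.81 [ 673.  -210.9    0. ]
scene oil_tin [181.8 193.5] 0.59 [ 502.8 -353.2    0. ]
top 451.91627659396505 [ 262.4   10.9 1524.8] [-0.07, 0.7, -0.7, 0.08]
top crank [363.7 157.6] 0.9 [ 706.2 -370.7    0. ]
top crank [325.6 206.7] 0.84 [ 531.2 -231.7    0. ]
top crank [363.2 253.2] 0.59 [ 373.1 -353.     0. ]
top crank_keyway [368.8 163.6] 0.74 [ 684.4 -387.5    0. ]
top crank_keyway [356.  255.4] 0.72 [ 365.8 -328.6    0. ]
top crank_handle [387.6 182. ] 0.94 [ 605.7 -432.8   55. ]
top crank_handle [323.7 237.6] 0.73 [ 419.4 -213.6   55. ]
top crank_handle [302.3 199.9] 0.73 [ 544.2 -146.4   55. ]
top spindle_end [182.7 201. ] 0.6 [514.9 228.1 186. ]
top press [193.7 208.1] 0.66 [525.4 219.8   0. ]
top vice_crank [306.5 199.6] 0.87 [ 555.8 -166.8    0. ]
top glue_bottle [325.6 172.5] 0.95 [ 652.  -235.4   -0. ]
top oil_tin [358.7 214.1] 0.69 [ 505.7 -344.     0. ]
top sanding_block [184.1 167.7] 0.68 [668.1 257.6   0. ]
19.0 [-0.   0.2  1.   0. ] 1.1
```

Run:
```python
import cv2
t=cv2.imread('pics/top.png')[120:300,130:420]; t=cv2.resize(t,None,fx=2.7,fy=2.7,interpolation=cv2.INTER_CUBIC)
cv2.imwrite('pics/topc.png',t)
s=cv2.imread('pics/scene.png')[130:300,100:400]; cv2.imwrite('pics/scenec.png',cv2.resize(s,None,fx=2.6,fy=2.6,interpolation=cv2.INTER_CUBIC))
```

```text
(no output)
```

View pics/topc.png

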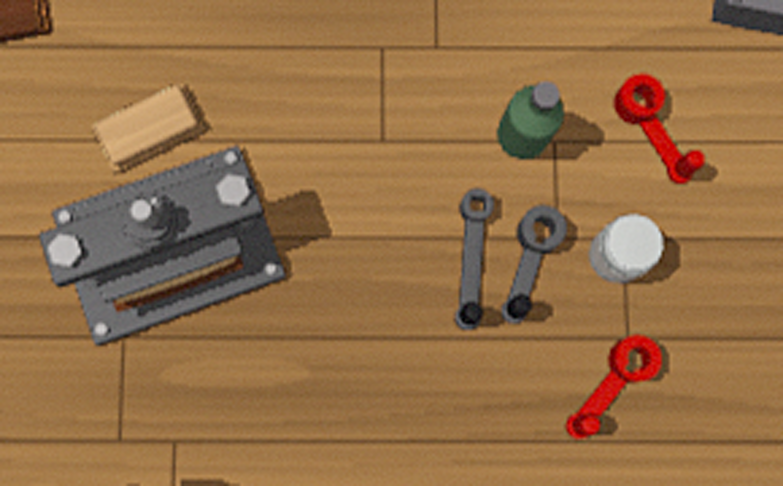

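View pics/scenec.png

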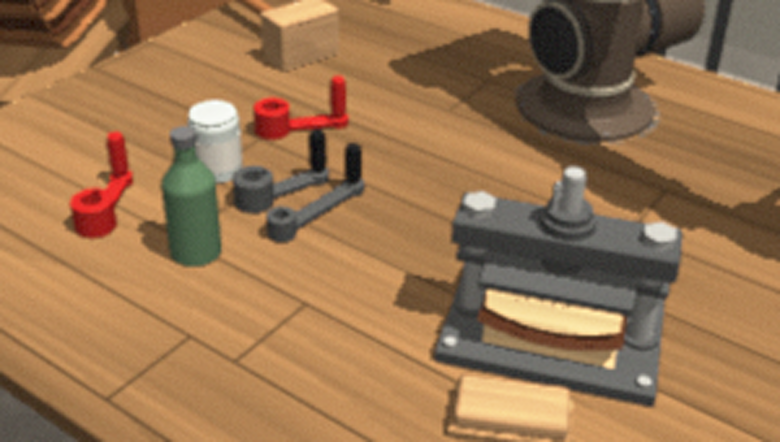

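The top view shows four lookalikes (full-image pixels): the thick-hub dark crank at (331,205), the slim-hub vice crank at (307,196), and red cranks at (367,156) and (365,253). By its description, the keyed crank is the dark one with the 56 mm hub at (331,205). The tin is at (362,212), the bottle at (327,165) and the press spindle at (182,200). Next I'll look at the press and the crank from closer.

Run:
```python
from h import *
np.set_printoptions(precision=2,suppress=True)
def rel():
    k=env.calibration('wrist'); p=env.current_position(); q=env.current_ee_rot(); Rt=R.from_quat(np.roll(q,-1))
    return Rt.inv().apply(np.array(k['position'])-p), k['fx']
print(rel(), R.from_quat(np.roll(env.current_ee_rot(),-1)).as_matrix())
off=rel()[0]
def look(xy,z,yaw,name,ts,zt):
    q=down(yaw); o=R.from_quat(np.roll(q,-1)).apply(off); t=[xy[0]-o[0],xy[1]-o[1],z]
    env.move_ptp(t,q); env.sleep(.2)
    k=env.calibration('wrist'); save(env.capture('wrist'),name); print(name,env.current_position(),env.current_joints(),k['position'],np.array(k['rotation']).tolist(),env.current_t())
    for t_,z_ in zip(ts,zt):
        for l in env.landmark_of('wrist',t_)[:2]: print(t_,l['xy'],round(l['confidence'],2),atz(k,l['xy'],z_))
from math import pi
try: look((515,215),400,pi/2,'w_press',('spindle_tip','spindle_end','press'),(232,186,0))
except env.Unreachable as e: print('unreach',e)
try: look((510,-220),330,pi-.2-pi,'w_crank',('crank','crank_keyway','crank_handle','vice_crank','glue_bottle','oil_tin'),(0,0,55,0,0,0))
except env.Unreachable as e: print('unreach',e)
```

```text
(array([  77.97,    0.13, -122.43]), 289.6618050989179) [[-0.95  0.32 -0.  ]
 [ 0.32  0.95  0.  ]
 [ 0.    0.   -1.  ]]
w_press [592.59 215.52 400.01] [0.35 0.42 0.69 1.84 0.   0.35] [514.59 215.63 522.46] [0.10937634589065214, 0.6979581298558812, 0.6993052394305698, 0.10891944744921728] 3.275
spindle_tip [262.9, 103.8] 0.85 [518.46 225.17 232.  ]
spindle_end [263.7, 103.1] 0.79 [518.33 227.56 186.  ]
w_crank [ 494.83 -295.83  330.01] [-0.54  0.24  0.28  1.61  0.    1.23] [ 510.45 -219.1   452.49] [0.1540367786361177, 0.9831080471782041, -0.09769303791558862, -0.015076761710964698] 5.575
crank [270.4, 112.7] 0.96 [ 533.06 -243.3     0.  ]
crank [192.1, 199.6] 0.75 [ 381.34 -354.33    0.  ]
crank_keyway [381.6, 180.3] 0.93 [ 690.78 -382.71    0.  ]
crank_keyway [180.6, 191.1] 0.91 [ 366.7  -336.35    0.  ]
crank_handle [112.7, 176.4] 0.97 [ 295.84 -282.09   55.  ]
crank_handle [198.2, 101.5] 0.71 [ 440.15 -207.83   55.  ]
vice_crank [281.1, 48.6] 0.73 [ 563.52 -160.11    0.  ]
vice_crank [258.9, 112.2] 0.58 [ 516.2  -239.17    0.  ]
glue_bottle [352.3, 82.9] 0.66 [ 658.08 -225.46    0.  ]
oil_tin [266.6, 178.5] 0.85 [ 508.73 -343.08    0.  ]
```

Run:
```python
import cv2,numpy as np
a=cv2.imread('pics/w_press.png')[60:150,210:310]; b=cv2.imread('pics/w_crank.png')[20:200,150:400]
cv2.imwrite('pics/c1.png',np.hstack([cv2.resize(a,(400,360),interpolation=cv2.INTER_CUBIC),cv2.resize(b,(400,288),interpolation=cv2.INTER_CUBIC)[:288] if 0 else cv2.copyMakeBorder(cv2.resize(b,(400,288),interpolation=cv2.INTER_CUBIC),0,72,0,0,cv2.BORDER_CONSTANT)]))
```

```text
(no output)
```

View pics/c1.png

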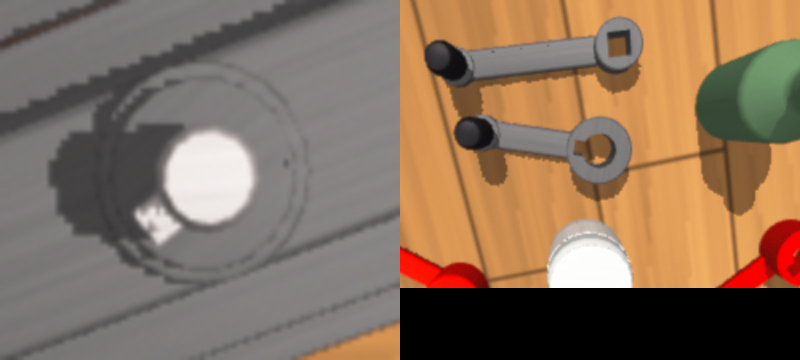

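```bash
cat >> h.py <<'E'
OFF=np.array([77.97,.13,-122.43])
KP=dict(position=[514.59,215.63,522.46],rotation=[0.10937634589065214,0.6979581298558812,0.6993052394305698,0.10891944744921728])
KC=dict(position=[510.45,-219.1,452.49],rotation=[0.1540367786361177,0.9831080471782041,-0.09769303791558862,-0.015076761710964698])
k=env.calibration('wrist')
for d in (KP,KC): d.update({a:k[a] for a in('fx','fy','cx','cy')})
E
python3 - <<'E'
from h import *
np.set_printoptions(precision=2,suppress=True)
tip=atz(KP,(262.25,104.25),232); key=atz(KP,(248.75,115.5),219); print('tip',tip,'key',key, np.linalg.norm((key-tip)[:2]),np.arctan2(*(key-tip)[1::-1]))
hub=atz(KC,(274.4,113.75),46); hd=atz(KC,(196.9,102.5),83); print('hub',hub,'handle',hd,np.linalg.norm((hd-hub)[:2]),np.arctan2(*(hd-hub)[1::-1]))
# project TCP in wrist cam
p,_=ray(KC,(0,0)); Rm=R.from_quat(np.roll(KC['rotation'],-1)).as_matrix()
for z in (330,320): 
    v=Rm.T@(np.array([494.83,-295.83,z])-p); print(k['fx']*v[0]/v[2]+k['cx'],k['fy']*v[1]/v[2]+k['cy'])
E
```

```text
tip [518.88 224.55 232.  ] key [530.01 211.39 219.  ] 17.235470894575784 -0.8686937397228421
hub [ 535.83 -243.25   46.  ] handle [ 443.25 -209.43   83.  ] 98.5647784723191 2.7913561994677645
252.10855399601573 268.750110716973
252.13577529975572 257.99938968423885
```

Run:
```python
from h import *
np.set_printoptions(precision=2,suppress=True)
q=down(-.35)
env.move_ptp([535,-243,260],q); env.move_l([535,-243,150],v=200); env.sleep(.2)
k=env.calibration('wrist'); im=env.capture('wrist'); save(im,'w_hub'); print(env.current_position(),env.current_joints(),env.current_force(),env.current_t())
for t,z in (('crank',0),('crank_keyway',0),('crank_handle',55),('vice_crank',0)):
    for l in env.landmark_of('wrist',t)[:2]: print(t,l['xy'],round(l['confidence'],2),atz(k,l['xy'],z))
import json; json.dump({a:np.array(b).tolist() for a,b in k.items()},open('k_hub.json','w'))
cv2.imwrite('pics/w_hub2.png',im[150:384,60:500,::-1].copy())
```

```text
[ 535.68 -243.36  151.45] [-0.43  0.26 -0.09  1.22 -0.    1.49] [ 0.09 -0.11  0.46] 7.3
crank [154.3, 315.1] 0.9 [ 376.13 -353.51    0.  ]
crank [251.5, 183.0] 0.84 [ 535.35 -243.61    0.  ]
crank_keyway [430.5, 250.7] 0.86 [ 688.76 -379.59    0.  ]
crank_keyway [232.0, 183.7] 0.73 [ 517.07 -237.69    0.  ]
crank_handle [25.5, 323.9] 0.76 [ 297.12 -284.45   55.  ]
crank_handle [122.0, 198.6] 0.7 [ 439.12 -205.45   55.  ]
vice_crank [254.1, 88.2] 0.84 [ 567.73 -161.9     0.  ]
```

View pics/w_hub.png

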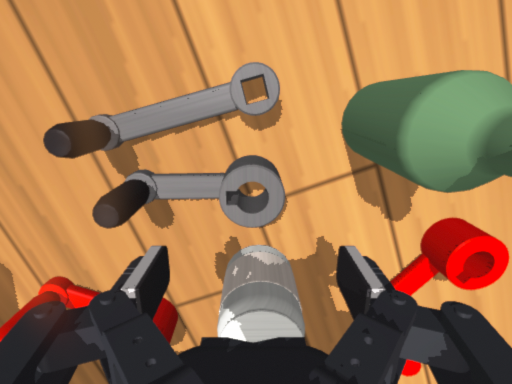

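The close view confirms it: the keyed crank's hub is at (252,192), with the keyway on the arm's side at (232,197). The vice crank's square bore is at (255,90). The TCP is over the hub, and the arm runs along tool −y. I'll grasp now.

Run:
```python
from h import *
np.set_printoptions(precision=2,suppress=True)
env.gripper_to(85)
env.move_l([535.5,-243.5,60],v=120); env.move_l([535.5,-243.5,35.5],v=50); env.sleep(.2)
print(env.current_position(),env.current_force())
env.gripper_to(50,effort=100); print(env.current_opening(),env.current_gripper_force())
env.move_l([535.5,-243.5,60],v=60); env.move_l([535.5,-243.5,255],v=200); env.sleep(.3)
k=env.calibration('wrist'); im=env.capture('wrist'); save(im,'w_hand'); print(env.current_position(),env.current_force(),env.current_torque(),env.current_opening(),env.current_t())
for t,z in (('crank',219),('crank_keyway',219),('crank_handle',255+19)):
    for l in env.landmark_of('wrist',t)[:2]: print(t,l['xy'],round(l['confidence'],2),atz(k,l['xy'],z)-env.current_position())
import json; json.dump({**{a:np.array(b).tolist() for a,b in k.items()},'tcp':np.array(env.current_position()).tolist()},open('k_hand.json','w'))
```

```text
[ 535.73 -243.61   35.83] [ 0.03 -0.37 -0.23]
52.52860427499769 105.63514966517687
[ 535.35 -243.45  254.47] [-0.35  0.13 -6.18] [-0.05 -0.07 -0.02] 52.26838297513347 11.9
crank [251.5, 233.5] 0.83 [ -0.05   1.79 -35.65]
crank [400.4, 206.5] 0.62 [ 87.15 -11.59 -35.65]
crank_keyway [166.3, 262.5] 0.95 [-56.57   1.29 -35.79]
crank_keyway [223.4, 234.8] 0.69 [-16.25   6.76 -35.79]
crank_handle [86.1, 261.8] 0.7 [-57.78  37.85  19.14]
crank_handle [11.0, 290.4] 0.56 [-94.22  36.63  19.14]
```

View pics/w_hand.png

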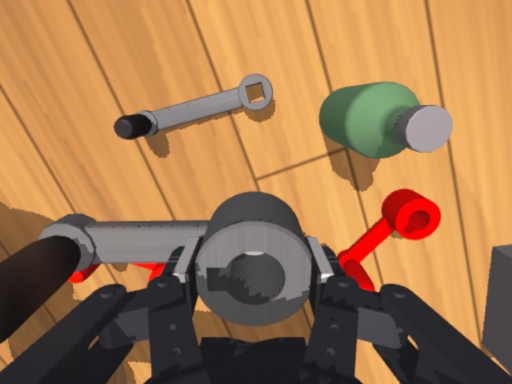

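The crank is held level, with the hub top ellipse at about (254,275), bore at (257,276) and keyway on the arm's side at (213,280). Next is the pin, viewed with the same camera and the fitting yaw so that camera bias cancels.

Run:
```python
from h import *
import json
np.set_printoptions(precision=2,suppress=True)
kh=json.load(open('k_hand.json')); t=np.array(kh['tcp']); Rt=R.from_quat(np.roll(down(-.35),-1))
for z in(10.2,):
    for px in((254,275),(196,275),(312,275),(254,225),(254,325)): print('hubtop tool',Rt.inv().apply(atz(kh,px,t[2]+z)-t))
th=2.27; q=down(th); X=R.from_quat(np.roll(q,-1)).as_matrix()[:,0]
env.move_l([535.5,-243.5,350],v=250)
tgt=np.array([518.9,224.5,345])-75*X; tgt[2]=345
env.move_ptp(tgt,q); env.sleep(.4)
k=env.calibration('wrist'); p=np.array(env.current_position()); im=env.capture('wrist'); save(im,'w_pin')
json.dump({**{a:np.array(b).tolist() for a,b in k.items()},'tcp':p.tolist()},open('k_pin.json','w'))
print(p,env.current_joints(),env.current_t())
for n,z in (('spindle_tip',232),('spindle_end',186)):
    for l in env.landmark_of('wrist',n)[:2]: print(n,l['xy'],round(l['confidence'],2),atz(k,l['xy'],z))
P,_=ray(k,(0,0)); v=ray(k,(0,0)); Rm=np.array([ray(k,(k['cx']+(i==0)*k['fx'],k['cy']+(i==1)*k['fy']))[1] for i in (0,1)])
print('nadir axis proj'); 
Rk=np.array(k['rotation']); Rk=R.from_quat(np.roll(Rk,-1)).as_matrix()
w=Rk.T@(np.array([518.9,224.5,232])-k['position']); u=np.array([k['fx']*w[0]/w[2]+k['cx'],k['fy']*w[1]/w[2]+k['cy']]); print(u)
x0,y0=(u-50).astype(int).clip(0); cv2.imwrite('pics/pin_c.png',cv2.resize(im[y0:y0+100,x0:x0+100,::-1],(600,600),interpolation=cv2.INTER_CUBIC)); print(x0,y0)
g=im.astype(int).min(2); m=(g>190).astype(np.uint8); n,lab,st,ce=cv2.connectedComponentsWithStats(m)
for i in range(1,n):
    if st[i,4]>15: print(st[i],ce[i])
```

```text
hubtop tool [  3.68   0.59 -10.2 ]
hubtop tool [  3.66 -25.27 -10.2 ]
hubtop tool [  3.71  26.44 -10.2 ]
hubtop tool [ 27.97   0.54 -10.2 ]
hubtop tool [-23.76   0.64 -10.2 ]
[576.44 272.47 345.07] [ 0.44  0.38  0.51  1.69 -0.   -0.26] 14.9083
spindle_tip [254.0, 103.7] 0.8 [518.52 224.83 232.  ]
spindle_end [254.5, 104.0] 0.8 [518.76 225.86 186.  ]
nadir axis proj
[253.35 103.81]
203 53
[190  12  11   9  64] [195.12  15.77]
[152  44  21  21  99] [162.23  52.57]
[339  72  10  11  90] [343.58  76.91]
[240  89  28  29 565] [254.44 102.5 ]
[162 121   9   9  66] [166.45 125.  ]
[328 120  38  36 980] [346.69 137.47]
[298 169  10  10  73] [302.79 173.44]
```

View pics/pin_c.png

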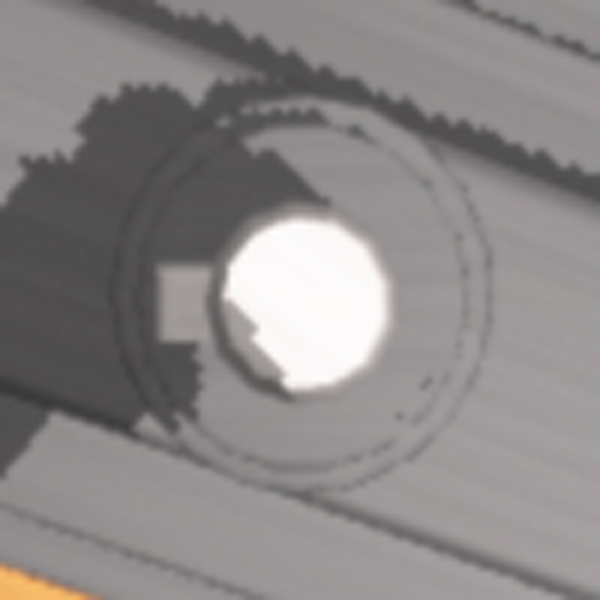

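The pin top is at about (254.3,103) in the full picture. Its key points to the image left, along tool −y, so the yaw is within a few hundredths. Now I'll pin down the hub's pose in the hand from its edges.

Run:
```python
import cv2,numpy as np
im=cv2.imread('pics/w_hand.png').astype(int)
g=im.mean(2)
print('col 245-262', [(r,int(g[r,248:258].mean())) for r in list(range(184,232))])
print([(r,int(g[r,248:258].mean())) for r in range(300,336)])
print('bore', [(r,int(g[r,250:262].mean())) for r in range(240,312,1)])
for r in (268,275,282): print('row',r,[(c,int(g[r,c])) for c in list(range(186,236,2))],[(c,int(g[r,c])) for c in range(276,326,2)])
cv2.imwrite('pics/hand_c.png',cv2.resize(im[180:335,170:340].astype(np.uint8),None,fx=3.8,fy=3.8,interpolation=cv2.INTER_CUBIC))
```

```text
col 245-262 [(184, 144), (185, 146), (186, 147), (187, 149), (188, 151), (189, 152), (190, 147), (191, 116), (192, 79), (193, 73), (194, 73), (195, 73), (196, 73), (197, 73), (198, 73), (199, 73), (200, 74), (201, 74), (202, 74), (203, 73), (204, 73), (205, 73), (206, 73), (207, 73), (208, 73), (209, 73), (210, 73), (211, 73), (212, 73), (213, 73), (214, 73), (215, 74), (216, 74), (217, 75), (218, 75), (219, 74), (220, 79), (221, 102), (222, 120), (223, 122), (224, 122), (225, 125), (226, 132), (227, 133), (228, 133), (229, 133), (230, 133), (231, 134)]
[(300, 48), (301, 48), (302, 48), (303, 49), (304, 57), (305, 74), (306, 77), (307, 77), (308, 77), (309, 77), (310, 77), (311, 77), (312, 77), (313, 77), (314, 77), (315, 77), (316, 77), (317, 77), (318, 77), (319, 77), (320, 77), (321, 77), (322, 77), (323, 77), (324, 77), (325, 78), (326, 83), (327, 89), (328, 89), (329, 88), (330, 88), (331, 88), (332, 87), (333, 87), (334, 86), (335, 87)]
bore [(240, 133), (241, 133), (242, 133), (243, 133), (244, 133), (245, 133), (246, 133), (247, 133), (248, 133), (249, 134), (250, 137), (251,
[... 1704 characters left out ...]
304, 127), (306, 130), (308, 130), (310, 103), (312, 32), (314, 29), (316, 33), (318, 73), (320, 94), (322, 235), (324, 243)]
row 282 [(186, 49), (188, 45), (190, 23), (192, 22), (194, 23), (196, 67), (198, 82), (200, 81), (202, 81), (204, 82), (206, 79), (208, 44), (210, 48), (212, 49), (214, 48), (216, 49), (218, 50), (220, 49), (222, 49), (224, 49), (226, 48), (228, 47), (230, 45), (232, 46), (234, 47)] [(276, 72), (278, 71), (280, 69), (282, 67), (284, 76), (286, 128), (288, 130), (290, 132), (292, 131), (294, 131), (296, 131), (298, 130), (300, 129), (302, 127), (304, 128), (306, 131), (308, 129), (310, 71), (312, 26), (314, 28), (316, 38), (318, 78), (320, 102), (322, 111), (324, 109)]
```

View pics/hand_c.png

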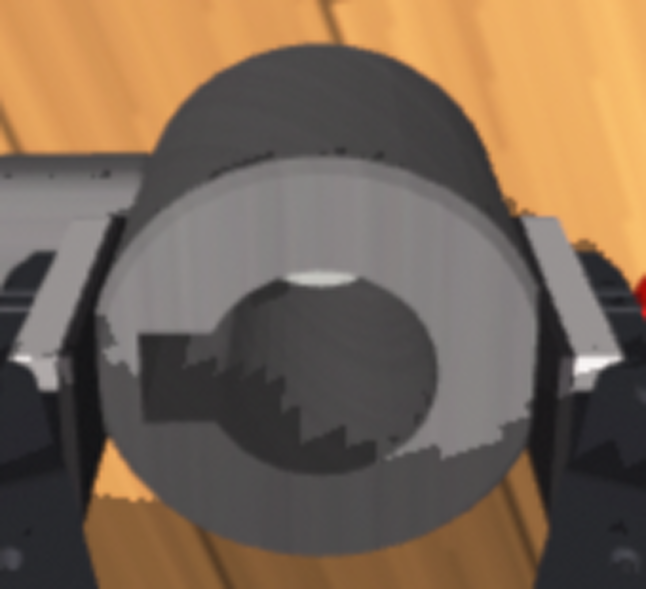

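Run:
```python
from h import *
import json
from scipy.optimize import least_squares
np.set_printoptions(precision=2,suppress=True)
kh=json.load(open('k_hand.json')); t=np.array(kh['tcp']); Rt=R.from_quat(np.roll(down(-.35),-1)).as_matrix()
Rk=R.from_quat(np.roll(kh['rotation'],-1)).as_matrix()
def pr(P): # tool-frame (x,y,h above TCP)
    w=Rk.T@(t+Rt@np.array([P[0],P[1],-P[2]])-kh['position']); return np.array([kh['fx']*w[0]/w[2]+kh['cx'],kh['fy']*w[1]/w[2]+kh['cy']])
a=np.linspace(0,2*np.pi,361)
def ext(x,y,h,r):
    Q=np.array([pr((x+r*np.cos(b),y+r*np.sin(b),h)) for b in a]); return Q[:,1].min(),Q[:,1].max(),Q[:,0].min(),Q[:,0].max()
def res(p,full=False):
    x,y,h,rh=p
    bo=ext(x,y,h,14.2); bt=ext(x,y,h-46,rh); hu=ext(x,y,h-1.3,rh)
    r=[bo[0]-250.7,bo[1]-304.5,bo[3]-285.3,bo[2]-225.8,bt[0]-191,hu[0]-220.5,hu[2]-195.5,hu[3]-311.5]
    return np.array(r)
for fix in (None,10.2):
    s=least_squares((lambda p:res(p)) if fix is None else (lambda p:res([p[0],p[1],fix,p[3]])),[0,0,5,28]); print(fix,s.x,s.fun)
print('pin'); kp=json.load(open('k_pin.json')); tp=np.array(kp['tcp']); Rp=R.from_quat(np.roll(down(2.27),-1))
for px,z in (((203+303/6,53+302/6),232),((203+299/6,53+297/6),186)): print(Rp.inv().apply(atz(kp,px,z)-tp),atz(kp,px,z))
tip=atz(kp,(203+303/6,53+302/6),232)
for px in ((203+183/6,53+303/6),): 
    K=atz(kp,px,219); d=K-tip; print('key yaw',np.arctan2(d[1],d[0]),np.linalg.norm(d[:2]))
for px in ((160,265),(158,340),(210,264),(208,342)): print('keycorner',atz(kp,(203+px[0]/6,53+px[1]/6),219)[:2])
# keyway centerline in hand
for px in ((140,334),(143,421),(215,331),(215,418)): print('kw tool',np.linalg.inv(Rt)@(atz(kh,(170+px[0]/3.8,180+px[1]/3.8),t[2]+3)-t))
```

```text
None [-0.99  0.86  5.27 27.65] [-0.23 -1.53 -0.34 -1.7   0.31  1.4   0.23  1.83]
10.2 [ 2.2   0.83  4.89 26.46] [-1.14 -0.16  0.99 -3.03 -0.41  1.75  0.33  1.73]
pin
[ 75.26   0.44 113.07] [518.56 224.36 232.  ]
[ 75.47  -0.1  159.07] [518.74 223.82 186.  ]
key yaw -0.8545836195839844 16.385297674891945
keycorner [527.48 206.51]
keycorner [535.32 212.43]
keycorner [523.01 211.63]
keycorner [531.1  217.86]
kw tool [  2.72 -21.57  -3.  ]
kw tool [ -9.98 -21.8   -3.  ]
kw tool [  3.15 -12.27  -3.  ]
kw tool [ -9.52 -12.61  -3.  ]
```

```bash
cat >> h.py <<'E'
def desc(x,y,z0,z1,rot=None,lim=15,step=2,v=30,f0=None,gain=0.0):
    f0=np.array(env.current_force()) if f0 is None else f0
    z=z0; f=np.zeros(3)
    while z>z1:
        z-=step; env.move_l([x,y,z],v=v,rot=rot); f=np.array(env.current_force())-f0
        if abs(f[2])>3 or np.hypot(*f[:2])>3: print('z',z,np.round(env.current_position(),2),'f',np.round(f,1),'m',np.round(env.current_torque(),2))
        if f[2]>lim: break
        d=gain*f[:2]; x+=np.clip(d[0],-.3,.3); y+=np.clip(d[1],-.3,.3)
    return x,y,z,f
E
python3 - <<'E'
from h import *
np.set_printoptions(precision=2,suppress=True)
th=2.227;q=down(th); M=R.from_quat(np.roll(q,-1))
c=np.array([518.65,224.1,0])-M.apply([-1.0,.86,0]); print(c)
env.move_ptp([c[0],c[1],300],q); env.move_l([c[0],c[1],282],v=80); env.sleep(.3)
print(env.current_position(),env.current_joints(),env.current_force(),env.current_torque())
print(desc(c[0],c[1],282,222,lim=12,gain=.03)); print(env.current_position(),env.current_t(),env.current_opening())
E
```

```text
[518.38 222.81   0.  ]
[518.64 222.92 282.39] [ 0.41  0.2   0.12  1.49 -0.   -0.25] [-0.68  0.35 -5.89] [ 0.12  0.11 -0.01]
(np.float64(519.3746460496883), np.float64(222.8240896895488), 222, array([0.06, 0.21, 1.65]))
[519.54 222.87 222.25] 23.625 52.36471949217256
```

Run:
```python
from h import *
np.set_printoptions(precision=2,suppress=True)
print(desc(519.4,222.8,222,214,lim=12,step=1,f0=np.array([-.68,.35,-5.89]))); print(env.current_position(),env.current_t(),env.current_opening(),env.current_torque())
im=env.capture('wrist'); save(im,'fit')
```

```text
z 221 [519.53 222.92 222.19] f [-2.3 -2.6 11.7] m [-0.08  0.56  0.01]
z 220 [519.57 222.93 222.17] f [-3.8 -2.6 16.1] m [-0.27  0.99  0.03]
(np.float64(519.4), np.float64(222.8), 220, array([-3.82, -2.58, 16.14]))
[519.57 222.93 222.17] 24.125 52.27247055957251 [-0.27  0.99  0.03]
```

View pics/fit.png

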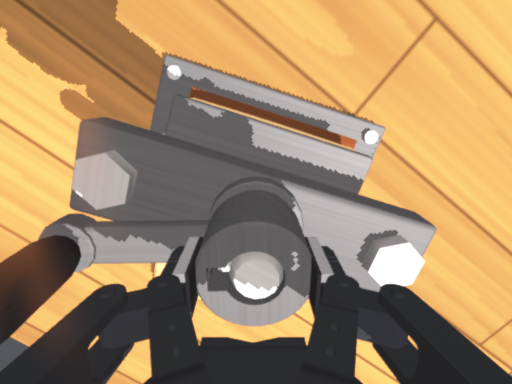

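Contact came at z = 222.2, which matches 186 + 36, and the picture shows the pin filling the bore at (257,275). The crank is home. Next I'll release it, turn the wrist back, regrip and wind while watching the moment.

```bash
cat >> h.py <<'E'
def wind(j6max,step=.3,lim=.9):
    j=np.array(env.current_joints()); s=j[5]
    while j[5]<j6max:
        j[5]=min(j[5]+step,j6max); env.movej(j); m=env.current_torque(); f=np.array(env.current_force())
        print('j6 %.2f act %.2f mz %.2f f %s'%(j[5],env.current_joints()[5],m[2],np.round(f,1)))
        if abs(m[2])>lim or np.hypot(*f[:2])>30: break
E
python3 - <<'E'
from h import *
np.set_printoptions(precision=2,suppress=True)
p=env.current_position(); M=R.from_quat(np.roll(env.current_ee_rot(),-1)); c=np.array(p)+M.apply([-.7,0,0])
env.move_l([519.5,222.9,222.4],v=20); env.sleep(.3)
env.gripper_to(85); env.move_l([c[0],c[1],222.6],v=20)
j=np.array(env.current_joints()); j[5]=-3.0; env.movej(j); env.sleep(.2)
print(env.current_position(),env.current_joints(),env.current_force(),env.current_t())
env.gripper_to(50,effort=80); print(env.current_opening(),env.current_force(),env.current_torque())
wind(-1.5); print(env.current_t(),env.current_position())
E
```

```text
[520.16 223.4  222.64] [ 0.41  0.2  -0.01  1.36  0.   -3.  ] [ 0.06 -0.55  0.32] 27.9667
52.65067842514287 [-0.84 -0.83  6.01] [-0.23  0.24 -0.01]
j6 -2.70 act -2.70 mz -0.00 f [3.2 2.  0.3]
j6 -2.40 act -2.40 mz -0.02 f [3.7 1.  0.8]
j6 -2.10 act -2.11 mz -0.02 f [ 3.9 -2.1  1.1]
j6 -1.80 act -1.80 mz 0.01 f [ 0.7 -4.4  3.4]
j6 -1.50 act -1.50 mz 0.01 f [-0.6 -6.4  2.8]
30.3333 [519.68 222.45 223.34]
```

Run:
```python
from h import *
np.set_printoptions(precision=2,suppress=True)
def hd():
    for c in ('wrist','top','scene'):
        env.capture(c)
        for l in env.landmark_of(c,'crank_handle')[:4]:
            P=atz(c,l['xy'],241); d=P-env.current_position(); print(c,np.round(l['xy'],0),round(l['confidence'],2),'r %.0f yaw %.2f'%(np.hypot(*d[:2]),np.arctan2(d[1],d[0])))
hd()
wind(0.0,step=.5); hd(); print(env.current_position(),env.current_t())
```

```text
wrist [502. 199.] 0.93 r 104 yaw -2.39
wrist [251. 234.] 0.24 r 27 yaw -1.20
top [349. 277.] 0.94 r 528 yaw -2.02
top [387. 179.] 0.91 r 601 yaw -1.49
top [203. 227.] 0.63 r 111 yaw -2.53
top [186. 168.] 0.55 r 85 yaw -0.11
scene [231. 166.] 0.8 r 292 yaw -1.46
scene [146. 191.] 0.78 r 482 yaw -0.94
scene [311. 174.] 0.57 r 100 yaw -2.39
scene [209. 216.] 0.39 r 319 yaw -0.58
j6 -1.00 act -1.01 mz -0.01 f [-3.4 -4.2  4.5]
j6 -0.50 act -0.51 mz -0.03 f [-6.4 -4.   5.8]
j6 -0.00 act -0.01 mz 0.04 f [-8.5 -2.3  6.3]
j6 0.00 act -0.01 mz 0.21 f [-8.2 -1.6  6.2]
wrist [498. 201.] 0.62 r 103 yaw 2.39
top [347. 274.] 0.85 r 518 yaw -2.01
top [384. 181.] 0.68 r 593 yaw -1.49
scene [145. 188.] 0.89 r 489 yaw -0.97
scene [356. 191.] 0.65 r 102 yaw 2.31
scene [230. 166.] 0.59 r 297 yaw -1.44
[517.32 222.91 223.33] 32.825
```

Run:
```python
from h import *
np.set_printoptions(precision=2,suppress=True)
wind(3.08,step=.4,lim=.7); print(env.current_position(),env.current_t())
env.capture('wrist')
for l in env.landmark_of('wrist','crank_handle')[:2]:
    P=atz('wrist',l['xy'],241); d=P-env.current_position(); print(np.round(l['xy'],0),round(l['confidence'],2),'r %.0f yaw %.2f'%(np.hypot(*d[:2]),np.arctan2(d[1],d[0])))
```

```text
j6 0.39 act 0.39 mz -0.02 f [-3.2  0.6  2.6]
j6 0.79 act 0.79 mz 0.02 f [-4.1  4.7  4.4]
j6 1.19 act 1.19 mz 0.08 f [-3.4  4.7  1.9]
j6 1.59 act 1.59 mz 0.01 f [-2.3  7.2  2.1]
j6 1.99 act 1.99 mz 0.04 f [-0.6  8.2  1.6]
j6 2.39 act 2.39 mz 0.03 f [1.7 8.1 0.9]
j6 2.79 act 2.79 mz 0.09 f [ 3.8  8.7 -0.2]
j6 3.08 act 3.08 mz 0.45 f [-4.4  2.3  5.4]
[516.4  223.78 223.48] 36.4667
[492. 153.] 0.81 r 106 yaw -0.49
[254. 163.] 0.2 r 56 yaw 0.46
```

Run:
```python
from h import *
np.set_printoptions(precision=2,suppress=True)
def hd():
    env.capture('wrist')
    for l in env.landmark_of('wrist','crank_handle')[:2]:
        P=atz('wrist',l['xy'],241); d=P-np.array([518.8,223.5,0]); print(np.round(l['xy'],0),round(l['confidence'],2),'r %.0f yaw %.2f'%(np.hypot(*d[:2]),np.arctan2(d[1],d[0])))
env.gripper_to(85); hd()
j=np.array(env.current_joints()); j[5]=0.6; env.movej(j); 
env.move_l([518.8,223.5,222.6],v=40); env.sleep(.2); hd(); print(env.current_position(),env.current_force())
env.gripper_to(50,effort=110); print(env.current_force(),env.current_torque())
wind(1.8,step=.12,lim=1.0); hd(); print(env.current_position(),env.current_t())
```

```text
[485. 144.] 0.76 r 104 yaw -0.47
[518.78 223.49 222.6 ] [ 0.38 -0.69 -0.13]
[-1.4   4.93  5.47] [1.03 0.33 0.03]
j6 0.72 act 0.72 mz 0.34 f [-5.8  5.6  3.2]
j6 0.84 act 0.84 mz 0.39 f [-15.8  10.4   6. ]
j6 0.96 act 0.96 mz 0.67 f [-7.8  8.8  4.1]
j6 1.08 act 1.08 mz 0.54 f [3.7 2.5 0.8]
j6 1.20 act 1.20 mz 0.76 f [10.6 -4.8 -1.1]
j6 1.32 act 1.32 mz 0.31 f [ 14.8 -12.2  -1.2]
j6 1.44 act 1.44 mz 0.19 f [ 9.  -8.6 -0.6]
j6 1.56 act 1.56 mz 0.76 f [ 5.4 -2.1  2. ]
j6 1.68 act 1.68 mz 0.87 f [1.3 6.9 2.4]
j6 1.80 act 1.80 mz 0.92 f [-0.2 18.2  1.7]
[518.41 229.72 224.16] 42.8
```

Run:
```python
from h import *
np.set_printoptions(precision=2,suppress=True)
env.gripper_to(85); env.sleep(.2); print(env.current_position(),env.current_force(),env.current_joints())
a=env.capture('wrist'); b=env.capture('scene')
b=cv2.resize(b[150:270,280:380],(400,480),interpolation=cv2.INTER_CUBIC)
a=cv2.resize(a,(400,300)); a=cv2.copyMakeBorder(a,0,180,0,0,cv2.BORDER_CONSTANT); save(np.hstack([a,b]),'chk')
```

```text
[518.93 224.56 223.7 ] [-0.17 -0.32  0.73] [ 0.41  0.21 -0.    1.36  0.    1.8 ]
```

View pics/chk.png

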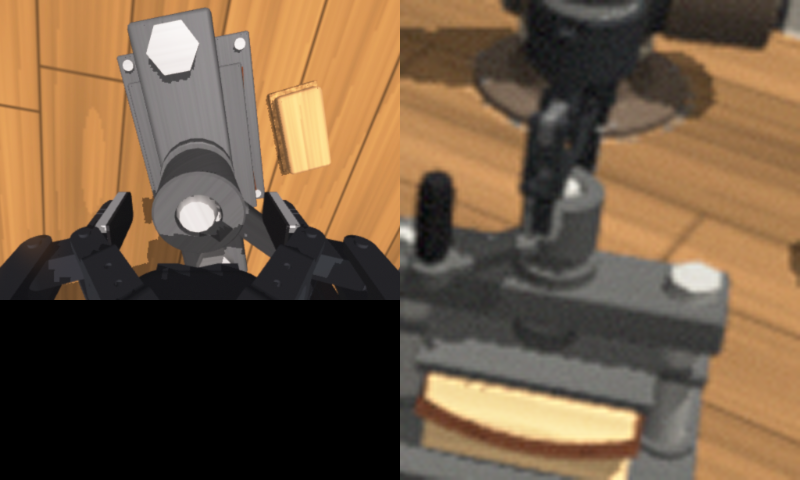

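Run:
```python
from h import *
np.set_printoptions(precision=2,suppress=True)
C=np.array([518.8,223.8,0])
def yaw(c,px,z): d=atz(c,px,z)-C; return 'r %.0f yaw %.2f'%(np.hypot(*d[:2]),np.arctan2(d[1],d[0]))
print('eye',yaw('scene',(288.75,193.5),269),yaw('scene',(288.75,203),241))
for c in('scene','top'):
    env.capture(c)
    for n,z in (('crank_handle',241),('crank_keyway',186),('crank',186)):
        for l in env.landmark_of(c,n)[:6]:
            d=atz(c,l['xy'],z)-C
            if np.hypot(*d[:2])<150: print(c,n,np.round(l['xy'],0),round(l['confidence'],2),yaw(c,l['xy'],z))
```

```text
eye r 106 yaw -0.47 r 107 yaw -0.43
scene crank_handle [287. 201.] 0.85 r 107 yaw -0.52
scene crank_keyway [315. 214.] 0.78 r 27 yaw 0.13
scene crank [318. 211.] 0.78 r 11 yaw 0.28
top crank_handle [198. 170.] 0.73 r 91 yaw -0.52
top crank_keyway [188. 196.] 0.63 r 15 yaw -0.70
top crank [182. 197.] 0.69 r 10 yaw 0.80
```

The handle stayed at yaw ≈ −0.48 through 1.2 rad of further twisting at up to 0.9 N m, against 0.25 N m of friction. That puts the press at its stop, 5.9 rad from where it started. I'll press the crank down gently to be sure it is seated, then release, retreat and check.

Run:
```python
from h import *
np.set_printoptions(precision=2,suppress=True)
env.move_l([518.9,223.6,223.5],v=30); env.sleep(.2); f0=np.array(env.current_force())
env.gripper_to(50,effort=40); print(env.current_force())
print(desc(518.9,223.6,223.5,219.5,lim=14,step=1,f0=f0)); 
j=np.array(env.current_joints()); j[5]+=.15; env.movej(j); print('mz',env.current_torque(),env.current_position())
env.gripper_to(85); env.sleep(.2)
p=np.array(env.current_position()); env.move_l([p[0],p[1],300],v=120); env.move_l([p[0],p[1],400],v=200)
q=down(2.27); X=R.from_quat(np.roll(q,-1)).as_matrix()[:,0]; t=np.array([518.8,223.8,380])-75*X; t[2]=380
env.move_ptp(t,q); env.sleep(.3); k=env.calibration('wrist'); im=env.capture('wrist'); C=np.array([518.8,223.8,0])
for n,z in (('crank_handle',241),('crank_keyway',186),('crank',186),('spindle_tip',232)):
    for l in env.landmark_of('wrist',n)[:2]:
        P=atz(k,l['xy'],z); d=P-C; print(n,np.round(l['xy'],0),round(l['confidence'],2),P,'r %.0f yaw %.2f'%(np.hypot(*d[:2]),np.arctan2(d[1],d[0])))
s=env.capture('scene')
for n in('glue_bottle','oil_tin','vice_crank','sanding_block'):
    for l in env.landmark_of('scene',n)[:1]: print(n,l['xy'],atz('scene',l['xy'],0))
save(np.hstack([cv2.resize(im,(400,300)),cv2.resize(s[130:280,200:400],(400,300))]),'final'); print(env.current_t())
```

```text
[1.61 0.46 2.2 ]
z 222.5 [519.44 223.83 224.08] f [-0.3 -0.8  8.5] m [-0.02  0.05  0.07]
z 221.5 [519.43 223.86 224.04] f [-0.6 -1.  14.6] m [-0.21  0.4   0.03]
(np.float64(518.9), np.float64(223.6), 221.5, array([-0.58, -0.98, 14.56]))
mz [ 0.47 -0.34  0.1 ] [519.73 224.38 224.51]
crank_handle [147. 147.] 0.87 [609.6  174.76 241.  ] r 103 yaw -0.50
crank_keyway [239. 112.] 0.78 [535.88 218.38 186.  ] r 18 yaw -0.31
crank [253. 106.] 0.84 [521.75 225.92 186.  ] r 4 yaw 0.62
spindle_tip [255. 104.] 0.78 [518.39 225.35 232.  ] r 2 yaw 1.83
glue_bottle [177.3, 228.5] [ 667.29 -212.33    0.  ]
oil_tin [181.8, 195.2] [ 511.35 -344.8     0.  ]
vice_crank [206.4, 218.8] [ 566.97 -170.44    0.  ]
sanding_block [292.8, 295.4] [687.22 255.49   0.  ]
50.3167
```

View pics/final.png

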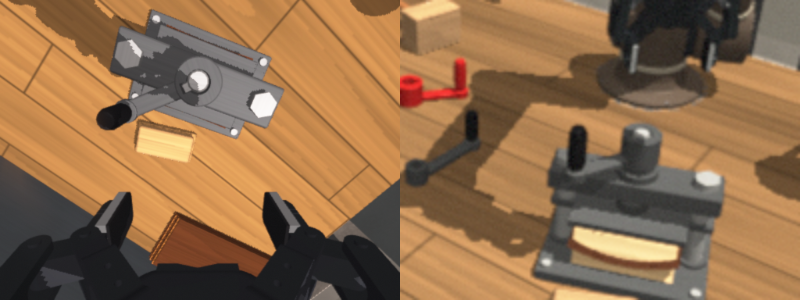

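The crank sits on the spindle with its pin flush in the hub (scene crop (640,130)) and the handle at yaw −0.50. The bystanders stand where they were, and the robot is clear, so I'm handing in.

```bash
python3 -c "
from rig import env
print(env.close_job(), env.current_t())"
```

```text
the job is handed in; nothing more can be done
the job is handed in; nothing more can be done
```

I fitted the keyed crank home on the spindle and wound the press clockwise until it would turn no further, then handed the job in with the bystanders in place and the robot clear; no verdict came back, and the stop and seating are judged from wrist torque, contact force and the pictures.

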